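Feel a dispenser shaft's end float, centre it and lock it

ROBOT

A 6-joint arm with a two-finger parallel gripper is mounted at the origin on the work surface. World frame = base frame: x ahead of the robot, y to its left, z up, the work surface at z = 0. Lengths are in m, angles in rad, forces in N, time in s.
With the tool pointing down it reaches from about 0.2 to 0.875 m from the base axis. Payload 3.4 kg.
Tool frame: the origin (TCP) lies at the very end of the fingers, on their centre line; the grasp point (between the pads) lies 19 mm behind it (r.pinch_z is the distance from the TCP to the grasp point, in m); z points along the fingers, y is the line along which they close (so a half turn about z gives the same grasp; the last joint's range is limited). The gripper opens to 94 mm and grips with 3 to 60 N. Pads are 16 mm wide; open, the fingers measure 119 mm over their backs; the gripper's body (75 mm by 177 mm) begins 78 mm behind the grasp point.
Start: joints at [1.174, 0.276, 1.505, -0, 1.361, -0.121], TCP at [0.157, 0.553, 0.205] pointing down, gripper open.
Joint ranges: [-2.89, 2.89], [-0.75, 2.08], [0.22, 2.7], [-1.18, 4.32], [0.11, 2.71], [-2.7, 2.7]. Speed limits (rad/s): [2.57, 2.57, 3.14, 3.14, 3.14, 3.14].

INTERFACE

Orientations are given as a unit quaternion [x, y, z, w].
In Python, from station import r, get_image, get_calibration, close_job gives the robot as it stands.
- The arm moves only by the tool send_rows, never from a script. Its argument "rows" is one flat list of numbers, 6 for each row, row after row: the shift along the tool's x, y, z each as a share of 500 mm, from -1 to 1, then the turn, a rotation vector about the tool's x, y, z each as a share of pi rad, from -1 to 1. In form: [dx, dy, dz, wx, wy, wz, dx, dy, dz, wx, wy, wz, ...]. A call has 1 to 8 rows; each row is the pose to reach, as a shift and turn from the pose commanded when the call began, along the tool's axes at that moment, turning the shorter way round; what a row does not reach only later rows make up. A row lasts 1/10 s, in which the tool goes at most 50 mm and 8.59 degrees, less where a joint would pass 70% of its speed; a pose out of reach is approached as far as the arm can. A call with a number of a shift or a turn outside -1 to 1 is refused whole. A call with a gripper value outside its range is refused whole. "hand" is the closure, from -1 (fully open) to 1 (shut), set as the call begins (left out, the last holds). The fingers move at their own pace and stop on an object; the grip force is fixed at half the most. Time passes only in rows, so rows that repeat a pose let the fingers close. It gives the time, the measured TCP pose, the force, the opening and the grip force at its end, in the units of the state.
- r.sense(): the state, without advancing time (a new reading comes with each control period).
- get_image(name): name is "side" or "top" or "wrist"; returns the picture (420x560x3 uint8, red, green, blue); there is no depth.
- get_calibration(name): a dict with "camera_matrix" (3x3 intrinsics, pixels), "k1" (the pictures are not rectified: a ray, as slopes to the right and down, at radius r is drawn at 1 + k1 r^2 times it, then the intrinsics apply), "R" (3x3) and "t" (3): a world point X has camera coordinates R X + t. Camera axes: x right, y down, z forward; pixel columns grow to the right and rows downward; lengths in m; the calibration is good to about 2 mm. A picture is of the moment at which its call begins: read the wrist's pose just before it. get_calibration takes no time and is no camera call; for the wrist camera it gives the pose at the moment of the call.
- close_job(): hands the job in; it is judged then, once.
The state is a dict: "time_s": time; "qpos": joint angles; "joint_velocities": joint speeds; "tau": joint torques, N m; "tcp_pos": TCP position; "tool_rot": TCP orientation; "ft_force": force on the tool from outside, world axes, zero at the start; "torque": the same for the moment, N m; "gripper_width": finger opening in m; "grasp_force": force on a finger pad.
Only numpy, scipy, OpenCV 4.12 (cv2) and the standard library are available. Lean on these libraries where they do the work, as an engineer would, in place of code of your own. Each camera call takes 0.05 s, during which the arm holds its last target. There are 200 camera calls.

TASK

Check the end float of the yerba dispenser's feed shaft: by its barrel knob, gently push the shaft in until you feel it press on its inner stop, then gently draw it out until you feel it press on its outer stop. Then set it halfway between the two stops you felt and press the steel locking plunger on top of the block fully down, without forcing anything, and let go. Leave the bowl, gourd holder, bombilla and yerbera where they are.

Things in the scene. Friction and masses are not known exactly. Their poses are not given: they have to be found in the camera images.
- mill: Fixed yerba dispenser: 200 x 110 x 12 mm board, pine block 90 (x) x 76 (y) mm, top 100 mm up; beyond it at x = 90 mm a hopper 72 mm across, 138 mm high. Origin on the work surface under the block's centre. x runs along the shaft from knob into block (push in = +x), z up. Shaft axis 62 mm up. Its end float is 10 to 22 mm and differs in place from what the knob shows.
- knob_center (a point): Centre of the dark wood barrel knob, 30 mm across, 30 mm long along the shaft, on a 12 mm shaft out of the block's -x face; 62 mm up, axes as the mill's. Slides along mill x, does not turn. It sits up to 9 mm either way off its nominal place on the shaft, so its position does not tell where the stops are. Slides under about 1.5 N, stays where left; resistance rises sharply at a stop.
- lock (a joint): Locking plunger: 0 up, 0.012 m fully down. Moves straight down under about 3 N and stays where left. Its flat tip, 8 mm wide, enters a hidden 12 mm groove in the shaft only when the shaft is halfway between its stops (within about 2 mm); otherwise it comes up hard on the shaft after 2 mm.
- lock_top (a point): Centre of the flat top of the plunger's steel cap, 22 mm across, in the middle of the top of the block; 126 mm above the work surface when up, 114 mm when fully down.
- stop_in: Inner stop of the shaft: a firm rubber-faced plate hidden in the block at x = 27 mm of the mill, 62 mm up; a shaft collar, also out of sight, meets it. It gives about 1 mm for each 4 N and springs back. Keep the push under 18 N.
- stop_out: Outer stop of the shaft, the same at x = -27 mm of the mill. The whole travel from stop to stop is between 10 and 22 mm. Keep the pull under 18 N.
- lock_tip: Lower end of the plunger's tip, hidden inside the block, 44 mm below the cap's top. Keep it under 20 N against the shaft.
- bowl: Bystander: small glass bowl, 90 mm across, 45 mm high; origin at the centre of its underside. Do not disturb.
- gourd_holder: Bystander: turned rubberwood gourd holder, 80 mm across, 60 mm high; origin at the centre of its underside. Do not disturb.
- yerbera: Bystander: green plastic yerba tin with a clip-on lid, 96 x 96 x 137 mm; origin at the centre of its underside. Do not disturb.
- bombilla: Bystander: steel straw lying on the work surface along its x, 190 mm long, 7 mm thick; origin on the work surface near its middle. Do not disturb.

How it is judged:
On the way, in this order (a step that is already met when the one before it is completed fails the run):
1. the shaft is pushed in and felt against its inner stop (over 1.5 N on the stop) (contact force between stop_in and anything else above 1.5 N), for 0.1 s.
2. the shaft is drawn out and felt against its outer stop (over 1.5 N on the stop) (contact force between stop_out and anything else above 1.5 N), for 0.1 s.
At the end, for the whole second after the job is handed in: The locking plunger is down by more than 9.5 mm of its 12 mm, its tip in the shaft's groove, at rest; the shaft presses on neither stop; nothing is held (value of joint lock above 0.0095 m and velocity of joint lock below 0.005 m/s and contact force between each of stop_in, stop_out and anything else below 0.5 N); the robot touches nothing.
It fails at once if the shaft is forced against a stop with more than 18 N (contact force between any of stop_in, stop_out and anything else above 18 N).
It fails at once if the plunger's tip is forced against the shaft with more than 20 N (contact force between lock_tip and anything else above 20 N).
It fails at once if a bystander is moved by more than 30 mm (distance of any of bowl, gourd_holder, yerbera, bombilla from where it was at the start of the episode above 0.03 m).
It also fails if it takes over 48 s, if anything falls off the work surface, if the arm or the gripper's body presses on something with over 40 N, if the wrist force passes 120 N, or if a joint passes its speed limit or range.

## Working session

There is one attempt and no reset: what is moved stays moved. The work goes in short steps, Python scripts to look and compute and a tool call to move; the robot and the scene stay as the last step left them, time stands still between calls to the robot, and variables do not carry over. Pictures are saved under pics/ and viewed, at most 10 in all, crops included, and the job is handed in when it is done.

Besides the shell and the picture viewer there is one more tool, called after "Emit:" as name(argument=value, ...) on one line, values as JSON. send_rows: Moves the arm, as the interface text tells. Its arguments: {"type":"object","properties":{"rows":{"type":"array","items":{"type":"number","minimum":-1,"maximum":1}},"hand":{"type":"number"}},"required":["rows"]}

```bash
mkdir -p pics; python3 - <<'E'
from station import r,get_image,get_calibration
import cv2,numpy as np
s=r.sense();print({k:np.round(v,3) for k,v in s.items()})
for n in("side","top"):
    c=get_calibration(n);print(n,c)
    cv2.imwrite(f"pics/{n}0.png",get_image(n)[:,:,::-1])
E
```

```text
{'time_s': np.float64(0.0), 'qpos': array([ 1.174,  0.277,  1.506, -0.   ,  1.361, -0.121]), 'joint_velocities': array([0.   , 0.   , 0.001, 0.002, 0.001, 0.001]), 'tau': array([ 1.0000e-03, -4.0457e+01, -2.3723e+01,  7.1000e-02,  3.4000e-02,
       -0.0000e+00]), 'tcp_pos': array([0.156, 0.553, 0.205]), 'tool_rot': array([ 0.137,  0.991, -0.001, -0.   ]), 'ft_force': array([ 0.392, -0.272,  1.116]), 'torque': array([ 0.007, -0.019,  0.034]), 'grasp_force': np.float64(0.0), 'gripper_width': np.float64(0.094)}
side {'camera_matrix': array([[528.50152222,   0.        , 286.45791866],
       [  0.        , 528.50152222, 203.94612944],
       [  0.        ,   0.        ,   1.        ]]), 'k1': -0.07890813507851051, 'R': array([[-0.99623563, -0.08360461,  0.02290918],
       [-0.06523035,  0.54894546, -0.83330899],
       [ 0.05709258, -0.83166649, -0.55233259]]), 't': array([0.56669274, 0.0809262 , 1.20206123])}
top {'camera_matrix': array([[497.09741911,   0.        , 279.91537664],
       [  0.        , 497.09741911, 202.89071948],
       [  0.        ,   0.        ,   1.        ]]), 'k1': -0.04387794861373084, 'R': array([[-0.02229821, -0.99967729, -0.01216972],
       [-0.98199991,  0.02418436, -0.18732673],
       [ 0.18756059,  0.00777361, -0.98222227]]), 't': array([0.08345   , 0.59202112, 1.3325371 ])}
```

View pics/top0.png

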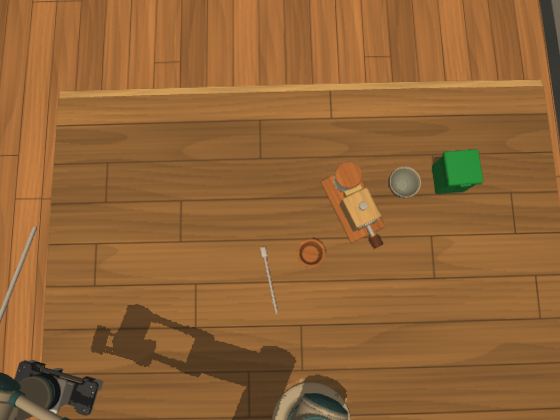

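View pics/side0.png

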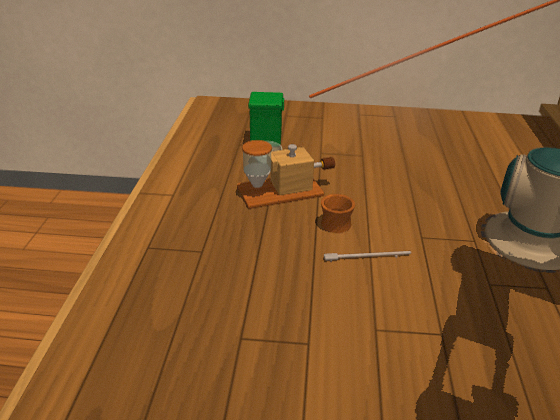

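The top view shows the cap at about (363,206), the knob at about (376,240) and the hopper lid at about (348,172). In the side view the cap is at about (292,149) and the knob at about (328,163).

```bash
cat > h.py <<'E'
import numpy as np,cv2
from station import r,get_image,get_calibration
def ray(c,p):
    K=c["camera_matrix"];u=cv2.undistortPoints(np.array([[p]],float),K,np.array([c["k1"],0,0,0,0.]))[0,0]
    return -c["R"].T@c["t"], c["R"].T@np.array([*u,1])
def onz(c,p,z):
    o,d=ray(c,p);return o+d*(z-o[2])/d[2]
def two(c1,p1,c2,p2):
    o1,d1=ray(c1,p1);o2,d2=ray(c2,p2)
    a=np.linalg.lstsq(np.c_[d1,-d2],o2-o1,rcond=None)[0]
    A,B=o1+a[0]*d1,o2+a[1]*d2;return (A+B)/2,np.linalg.norm(A-B)
E
python3 - <<'E'
from h import *
t=get_calibration("top");s=get_calibration("side")
np.set_printoptions(precision=4,suppress=True)
im=cv2.imread("pics/top0.png");hsv=cv2.cvtColor(im,cv2.COLOR_BGR2HSV)
sub=im[140:260,300:500]
cv2.imwrite("pics/topz.png",cv2.resize(sub,None,fx=4,fy=4,interpolation=cv2.INTER_CUBIC))
si=cv2.imread("pics/side0.png")[85:235,230:380]
cv2.imwrite("pics/sidez.png",cv2.resize(si,None,fx=4,fy=4,interpolation=cv2.INTER_CUBIC))
cap=onz(t,(363,206),.126);k=onz(t,(376,240),.065);h=onz(t,(348,172),.138)
print(cap,k,h,np.degrees(np.arctan2(*(cap-k)[1::-1])),np.degrees(np.arctan2(*(h-cap)[1::-1])),np.linalg.norm((h-cap)[:2]))
print(two(t,(363,206),s,(292,147)),two(t,(376,240),s,(328,163)))
print("bowl",onz(t,(405,182),.045),"tin",onz(t,(463,166),.137),"gourd",onz(t,(312,252),.06))
E
```

```text
[ 0.5667 -0.1506  0.126 ] [ 0.4824 -0.1911  0.065 ] [ 0.6573 -0.1138  0.138 ] 25.603459763485226 22.129663530144533 0.09777600723715382
(array([ 0.5693, -0.1518,  0.1197]), np.float64(0.002818914572242298)) (array([ 0.4811, -0.1918,  0.0598]), np.float64(0.003755287096280572))
bowl [ 0.6476 -0.2868  0.045 ] tin [ 0.6667 -0.4224  0.137 ] gourd [ 0.4543 -0.0152  0.06  ]
```

View pics/topz.png

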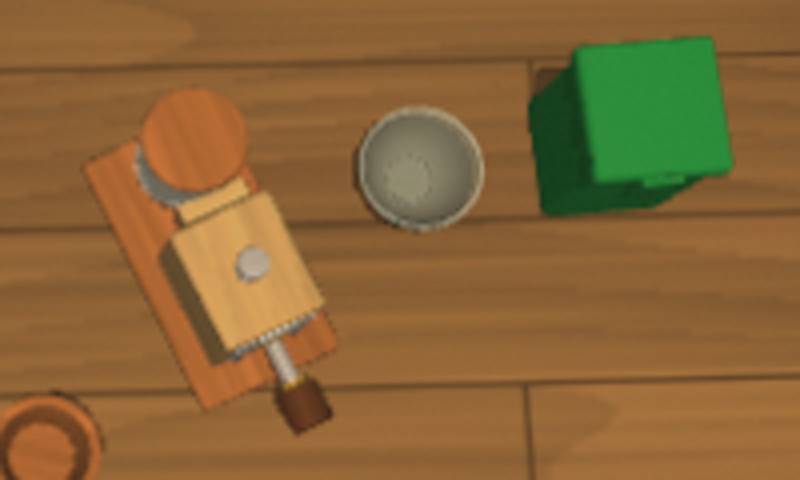

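Emit:
send_rows(rows=[-0.51, -0.62, 0, 0, 0, 0.38, -0.51, -0.62, 0, 0, 0, 0.38, -0.51, -0.62, 0, 0, 0, 0.38, -0.51, -0.62, 0, 0, 0, 0.38, -0.51, -0.62, 0, 0, 0, 0.38, -0.51, -0.62, 0, 0, 0, 0.38, -0.51, -0.62, 0, 0, 0, 0.38, -0.51, -0.62, 0, 0, 0, 0.38])

```text
time_s: 0.9
tcp_pos: [0.317, 0.185, 0.2054]
tool_rot: [0.672, 0.74, 0.0, 0.0]
ft_force: [0.3, -0.2, 0.1]
gripper_width: 0.094
grasp_force: 0.0
```

```bash
cat >> h.py <<'E'
from scipy.spatial.transform import Rotation as Ro
np.set_printoptions(precision=4,suppress=True)
def plan(target,yaw):  # yaw(deg): direction of tool y in world, tool down
    s=r.sense();T=Ro.from_quat(s["tool_rot"])
    a=np.radians(yaw);y=np.array([np.cos(a),np.sin(a),0]);z=np.array([0,0,-1.]);x=np.cross(y,z)
    W=Ro.from_matrix(np.c_[x,y,z])
    print("t",s["time_s"],"tcp",s["tcp_pos"],"q",s["qpos"],"F",s["ft_force"],"w",s["gripper_width"])
    print("row",T.inv().apply(np.array(target)-s["tcp_pos"])/.5,(T.inv()*W).as_rotvec()/np.pi)
E
python3 -c "
from h import *
plan([.481,-.191,.2],-65)"
```

```text
t 0.9 tcp [0.317  0.185  0.2054] q [ 0.338  -0.0472  1.8867  0.      1.3015  0.2421] F [ 0.3305 -0.1704  0.1464] w 0.09402853857515668
row [-0.78    0.2544  0.0108] [ 0.0001 -0.0001  0.3916]
```

Emit:
send_rows(rows=[-0.78, 0.254, 0.01, 0, 0, 0.391, -0.78, 0.254, 0.01, 0, 0, 0.391, -0.78, 0.254, 0.01, 0, 0, 0.391, -0.78, 0.254, 0.01, 0, 0, 0.391, -0.78, 0.254, 0.01, 0, 0, 0.391, -0.78, 0.254, 0.01, 0, 0, 0.391, -0.78, 0.254, 0.01, 0, 0, 0.391, -0.78, 0.254, 0.01, 0, 0, 0.391])

```text
time_s: 1.7
tcp_pos: [0.4788, -0.181, 0.2002]
tool_rot: [0.973, 0.23, -0.0, -0.0]
ft_force: [0.2, 1.1, -0.5]
gripper_width: 0.0938
grasp_force: 0.0
```

Emit:
send_rows(rows=[-0.02, 0.006, 0, 0, 0, 0.01, -0.02, 0.006, 0, 0, 0, 0.01, -0.02, 0.006, 0, 0, 0, 0.01])

```text
time_s: 2.0
tcp_pos: [0.4701, -0.185, 0.2002]
tool_rot: [0.976, 0.219, -0.0, -0.001]
ft_force: [-0.4, 0.1, -0.3]
gripper_width: 0.0938
grasp_force: 0.0
```

```bash
python3 -c "
from h import *
plan([.481,-.191,.2],-65)
c=get_calibration('wrist');print(c)
cv2.imwrite('pics/w1.png',get_image('wrist')[:,:,::-1])"
```

```text
t 2.0 tcp [ 0.4701 -0.185   0.2002] q [-0.5134  0.1749  1.6552  0.0009  1.3133  0.6157] F [-0.36    0.1205 -0.3278] w 0.09383709408279121
row [0.0146 0.0201 0.0003] [-0.0006  0.0001  0.0016]
{'camera_matrix': array([[370.7235,   0.    , 274.9063],
       [  0.    , 370.7235, 210.0193],
       [  0.    ,   0.    ,   1.    ]]), 'k1': 0.029322521939361072, 'R': array([[ 0.427 , -0.9042, -0.0028],
       [-0.8697, -0.4115,  0.2725],
       [-0.2476, -0.114 , -0.9621]]), 't': array([-0.3668,  0.3056,  0.4815])}
```

View pics/w1.png

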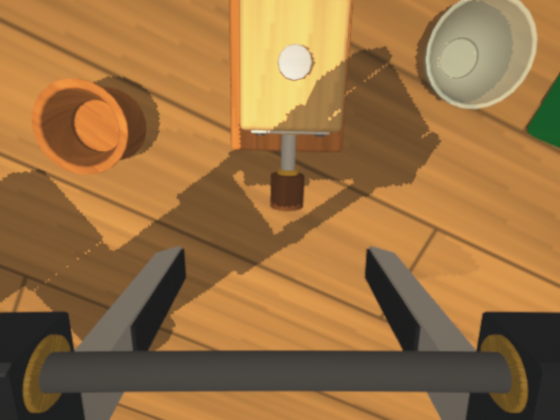

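The wrist view shows the cap at (295,62), the shaft at (288,150), the knob at about (287,190), and the block's front top edge near row 130.

```bash
python3 -c "
from h import *
c=get_calibration('wrist')
im=cv2.imread('pics/w1.png').astype(int);b,g,rr=im[...,0],im[...,1],im[...,2]
m=((rr<110)&(rr>g*1.5)&(b<50)).astype(np.uint8);m[:160]=0;m[215:]=0;m[:,:262]=0;m[:,312:]=0
m=cv2.morphologyEx(m,cv2.MORPH_OPEN,np.ones((5,5)))
n,l,st,ce=cv2.connectedComponentsWithStats(m);print(st,ce)
w=((im.min(2)>190)).astype(np.uint8);w[:40]=0;w[85:]=0;w[:,:270]=0;w[:,320:]=0
n2,l2,st2,ce2=cv2.connectedComponentsWithStats(w);print(st2,ce2)
cap=onz(c,(295,62),.126)
k=onz(c,(287,190),.072)
print('cap',cap,'knob',k,'yaw',np.degrees(np.arctan2(*(cap-k)[1::-1])),np.linalg.norm((cap-k)[:2]))
for p in[(171),(208)]:print(onz(c,(287,p),.072))
s1=onz(c,(288,142),.068);s2=onz(c,(288,165),.068);print('shaft',s1,s2)
A=onz(c,(240,130),.1);B=onz(c,(346,133),.1);print(A,B,np.linalg.norm(A-B),np.degrees(np.arctan2(*(A-B)[1::-1]))-90)
"
```

```text
[[     0      0    560    420 234224]
 [   271    174     33     34    976]] [[279.4698 209.5795]
 [286.7572 190.418 ]]
[[     0      0    560    420 234400]
 [   279     45     31     34    800]] [[279.4504 210.0044]
 [294.035   61.7225]]
cap [ 0.5705 -0.1505  0.126 ] knob [ 0.4832 -0.1889  0.072 ] yaw 23.74780879450751 0.0953737927936523
[ 0.4978 -0.1819  0.072 ]
[ 0.4689 -0.1958  0.072 ]
shaft [ 0.5194 -0.1724  0.068 ] [ 0.5022 -0.1808  0.068 ]
[ 0.5144 -0.1344  0.1   ] [ 0.5458 -0.206   0.1   ] 0.07818481679249306 23.709596142776164
```

```bash
python3 -c "
from h import *
plan([.483,-.189,.044],-66)"
```

```text
t 2.05 tcp [ 0.4704 -0.1847  0.2005] q [-0.5126  0.1744  1.6551  0.0008  1.3131  0.6158] F [-0.0876  1.4593  0.1821] w 0.0941759719495326
row [0.0192 0.0189 0.3129] [-0.0004  0.      0.0074]
```

Emit:
send_rows(rows=[0.019, 0.019, 0.1, 0, 0, 0.007, 0.019, 0.019, 0.2, 0, 0, 0.007, 0.019, 0.019, 0.27, 0, 0, 0.007, 0.019, 0.019, 0.313, 0, 0, 0.007, 0.019, 0.019, 0.313, 0, 0, 0.007, 0.019, 0.019, 0.313, 0, 0, 0.007])

```text
time_s: 2.65
tcp_pos: [0.4841, -0.1897, 0.0448]
tool_rot: [0.978, 0.209, 0.0, 0.0]
ft_force: [0.6, -0.1, 0.3]
gripper_width: 0.094
grasp_force: 0.0
```

```bash
python3 -c "
from h import *
plan([.483,-.189,.044],-66)
cv2.imwrite('pics/w2.png',get_image('wrist')[:,:,::-1])"
```

```text
t 2.65 tcp [ 0.4841 -0.1897  0.0448] q [-0.5077  0.3385  1.8581  0.0004  0.9445  0.6424] F [ 0.6064 -0.0924  0.2911] w 0.09395961541368807
row [-0.0013 -0.0022  0.0017] [ 0.0001 -0.0002  0.0005]
```

View pics/w2.png

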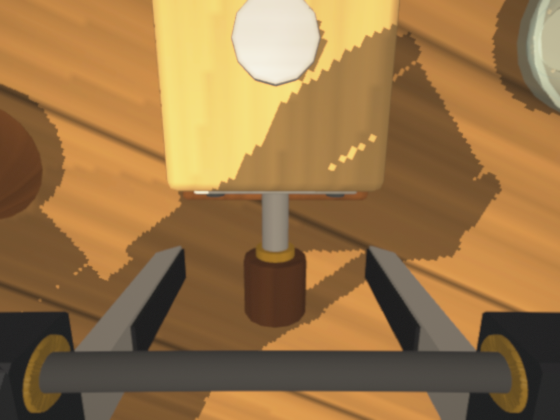

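The knob (245–305, 250–325) is centred between the fingers. I'll close on it.

Emit:
send_rows(rows=[0, 0, 0, 0, 0, 0, 0, 0, 0, 0, 0, 0, 0, 0, 0, 0, 0, 0, 0, 0, 0, 0, 0, 0, 0, 0, 0, 0, 0, 0, 0, 0, 0, 0, 0, 0, 0, 0, 0, 0, 0, 0, 0, 0, 0, 0, 0, 0], hand=1)

```text
time_s: 3.5
tcp_pos: [0.4837, -0.1907, 0.044]
tool_rot: [0.978, 0.208, -0.0, -0.0]
ft_force: [-0.8, -0.3, -0.0]
gripper_width: 0.0338
grasp_force: 0.0
```

```bash
cat >> h.py <<'E'
A=np.radians(24);MX=np.array([np.cos(A),np.sin(A),0]);MY=np.array([-np.sin(A),np.cos(A),0])
def st():
    s=r.sense();F=s["ft_force"];p=s["tcp_pos"]
    print("t %.2f x %.4f y %.4f z %.4f Fx %.2f Fy %.2f Fz %.2f w %.4f g %.1f"%(s["time_s"],p@MX,p@MY,p[2],F@MX,F@MY,F[2],s["gripper_width"],s["grasp_force"]))
E
python3 -c "
from h import *
st()"
```

```text
t 3.50 x 0.3643 y -0.3710 z 0.0440 Fx -0.87 Fy 0.03 Fz -0.02 w 0.0338 g 0.0
```

Emit:
send_rows(rows=[0, 0, 0, 0, 0, 0, 0, 0, 0, 0, 0, 0, 0, 0, 0, 0, 0, 0])

```text
time_s: 3.8
tcp_pos: [0.4834, -0.1903, 0.0439]
tool_rot: [0.978, 0.208, -0.0, -0.0]
ft_force: [-0.1, 1.0, 0.5]
gripper_width: 0.0292
grasp_force: 30.0
```

```bash
python3 -c "
from h import *
st()"
```

```text
t 3.80 x 0.3642 y -0.3705 z 0.0439 Fx 0.29 Fy 0.93 Fz 0.53 w 0.0292 g 30.0
```

Emit:
send_rows(rows=[0.002, 0, 0, 0, 0, 0, 0.004, 0, 0, 0, 0, 0, 0.004, 0, 0, 0, 0, 0])

```text
time_s: 4.1
tcp_pos: [0.485, -0.1896, 0.0439]
tool_rot: [0.978, 0.208, -0.001, -0.0]
ft_force: [-2.4, 1.8, 1.0]
gripper_width: 0.0292
grasp_force: 30.0
```

```bash
python3 -c "
from h import *
st()"
```

```text
t 4.10 x 0.3660 y -0.3705 z 0.0439 Fx -1.50 Fy 2.64 Fz 0.98 w 0.0292 g 30.0
```

Emit:
send_rows(rows=[0.002, 0, 0, 0, 0, 0, 0.004, 0, 0, 0, 0, 0, 0.004, 0, 0, 0, 0, 0])

```text
time_s: 4.4
tcp_pos: [0.4872, -0.1888, 0.0439]
tool_rot: [0.978, 0.208, -0.0, -0.0]
ft_force: [-1.8, 2.9, 0.5]
gripper_width: 0.0295
grasp_force: 30.0
```

```bash
python3 -c "
from h import *
st()"
```

```text
t 4.40 x 0.3683 y -0.3706 z 0.0439 Fx -0.42 Fy 3.41 Fz 0.53 w 0.0295 g 30.0
```

Emit:
send_rows(rows=[0.002, -0.0004, 0, 0, 0, 0, 0.004, -0.0004, 0, 0, 0, 0, 0.004, -0.0004, 0, 0, 0, 0])

```text
time_s: 4.7
tcp_pos: [0.4891, -0.1879, 0.044]
tool_rot: [0.978, 0.208, -0.0, -0.0]
ft_force: [-2.4, 2.5, 0.1]
gripper_width: 0.0294
grasp_force: 30.0
```

```bash
python3 -c "
from h import *
st()"
```

```text
t 4.70 x 0.3704 y -0.3706 z 0.0440 Fx -1.14 Fy 3.29 Fz 0.07 w 0.0294 g 30.0
```

Emit:
send_rows(rows=[0.002, 0, 0, 0, 0, 0, 0.004, 0, 0, 0, 0, 0, 0.004, 0, 0, 0, 0, 0])

```text
time_s: 5.0
tcp_pos: [0.491, -0.1871, 0.044]
tool_rot: [0.978, 0.208, 0.0, -0.0]
ft_force: [-1.6, 2.0, -0.1]
gripper_width: 0.0294
grasp_force: 30.0
```

```bash
python3 -c "
from h import *
st()"
```

```text
t 5.00 x 0.3725 y -0.3706 z 0.0440 Fx -0.69 Fy 2.47 Fz -0.14 w 0.0294 g 30.0
```

Emit:
send_rows(rows=[0.0015, 0, 0, 0, 0, 0, 0.003, 0, 0, 0, 0, 0, 0.003, 0, 0, 0, 0, 0])

```text
time_s: 5.3
tcp_pos: [0.4923, -0.1865, 0.044]
tool_rot: [0.978, 0.208, -0.0, -0.0]
ft_force: [-1.0, 2.1, -0.4]
gripper_width: 0.0294
grasp_force: 30.0
```

Emit:
send_rows(rows=[0.0015, 0, 0, 0, 0, 0, 0.003, 0, 0, 0, 0, 0, 0.003, 0, 0, 0, 0, 0])

```text
time_s: 5.6
tcp_pos: [0.4937, -0.186, 0.044]
tool_rot: [0.978, 0.208, 0.0, -0.0]
ft_force: [-2.2, 2.6, -0.9]
gripper_width: 0.0293
grasp_force: 30.0
```

```bash
python3 -c "
from h import *
st()"
```

```text
t 5.60 x 0.3754 y -0.3707 z 0.0440 Fx -0.98 Fy 3.30 Fz -0.86 w 0.0293 g 30.0
```

Emit:
send_rows(rows=[0.0015, 0, 0, 0, 0, 0, 0.003, 0, 0, 0, 0, 0, 0.003, 0, 0, 0, 0, 0])

```text
time_s: 5.9
tcp_pos: [0.4946, -0.1855, 0.044]
tool_rot: [0.978, 0.208, -0.001, -0.0]
ft_force: [-5.3, 1.8, 0.2]
gripper_width: 0.0291
grasp_force: 30.0
```

Emit:
send_rows(rows=[0.0015, 0, 0, 0, 0, 0, 0.003, 0, 0, 0, 0, 0, 0.003, 0, 0, 0, 0, 0])

```text
time_s: 6.2
tcp_pos: [0.4951, -0.1852, 0.0439]
tool_rot: [0.978, 0.208, -0.001, -0.0]
ft_force: [-6.5, 0.7, 1.3]
gripper_width: 0.0294
grasp_force: 30.0
```

```bash
python3 -c "
from h import *
st()"
```

```text
t 6.20 x 0.3770 y -0.3706 z 0.0439 Fx -5.70 Fy 3.28 Fz 1.27 w 0.0294 g 30.0
```

Emit:
send_rows(rows=[0.0025, 0, 0, 0, 0, 0, 0.0025, 0, 0, 0, 0, 0, 0.0025, 0, 0, 0, 0, 0, 0.0025, 0, 0, 0, 0, 0])

```text
time_s: 6.6
tcp_pos: [0.4956, -0.1849, 0.0439]
tool_rot: [0.978, 0.208, -0.002, -0.0]
ft_force: [-7.9, -0.3, 1.5]
gripper_width: 0.0293
grasp_force: 30.0
```

```bash
python3 -c "
from h import *
st()"
```

```text
t 6.60 x 0.3776 y -0.3705 z 0.0439 Fx -7.38 Fy 2.93 Fz 1.54 w 0.0293 g 30.0
```

Emit:
send_rows(rows=[-0.007, 0, 0, 0, 0, 0, -0.014, 0, 0, 0, 0, 0, -0.021, 0, 0, 0, 0, 0, -0.028, 0, 0, 0, 0, 0, -0.028, 0, 0, 0, 0, 0, -0.028, 0, 0, 0, 0, 0])

```text
time_s: 7.2
tcp_pos: [0.4846, -0.1901, 0.0441]
tool_rot: [0.978, 0.208, -0.0, -0.0]
ft_force: [-1.6, 3.2, 0.1]
gripper_width: 0.0296
grasp_force: 30.0
```

```bash
python3 -c "
from h import *
st()"
```

```text
t 7.20 x 0.3654 y -0.3708 z 0.0441 Fx -0.18 Fy 3.61 Fz 0.07 w 0.0296 g 30.0
```

Emit:
send_rows(rows=[-0.0015, 0, 0, 0, 0, 0, -0.003, 0, 0, 0, 0, 0, -0.003, 0, 0, 0, 0, 0])

```text
time_s: 7.5
tcp_pos: [0.4835, -0.1906, 0.0441]
tool_rot: [0.978, 0.208, 0.0, -0.0]
ft_force: [0.1, 4.1, -0.1]
gripper_width: 0.0289
grasp_force: 30.0
```

Emit:
send_rows(rows=[-0.0015, 0, 0, 0, 0, 0, -0.003, 0, 0, 0, 0, 0, -0.003, 0, 0, 0, 0, 0])

```text
time_s: 7.8
tcp_pos: [0.482, -0.1913, 0.0441]
tool_rot: [0.978, 0.208, -0.0, -0.0]
ft_force: [-0.4, 3.7, -0.7]
gripper_width: 0.0294
grasp_force: 30.0
```

```bash
python3 -c "
from h import *
st()"
```

```text
t 7.80 x 0.3625 y -0.3708 z 0.0441 Fx 1.14 Fy 3.52 Fz -0.72 w 0.0294 g 30.0
```

Emit:
send_rows(rows=[-0.0015, 0, 0, 0, 0, 0, -0.003, 0, 0, 0, 0, 0, -0.003, 0, 0, 0, 0, 0])

```text
time_s: 8.1
tcp_pos: [0.4805, -0.1919, 0.0441]
tool_rot: [0.978, 0.208, -0.0, -0.0]
ft_force: [0.1, 4.7, -0.4]
gripper_width: 0.0294
grasp_force: 30.0
```

Emit:
send_rows(rows=[-0.0015, 0, 0, 0, 0, 0, -0.003, 0, 0, 0, 0, 0, -0.003, 0, 0, 0, 0, 0])

```text
time_s: 8.4
tcp_pos: [0.4793, -0.1925, 0.0441]
tool_rot: [0.978, 0.208, 0.0, -0.0]
ft_force: [-1.2, 5.2, -1.4]
gripper_width: 0.0293
grasp_force: 30.0
```

```bash
python3 -c "
from h import *
st()"
```

```text
t 8.40 x 0.3596 y -0.3708 z 0.0441 Fx 0.97 Fy 5.20 Fz -1.45 w 0.0293 g 30.0
```

Emit:
send_rows(rows=[-0.0015, -0.001, 0, 0, 0, 0, -0.003, -0.001, 0, 0, 0, 0, -0.003, -0.001, 0, 0, 0, 0])

```text
time_s: 8.7
tcp_pos: [0.4787, -0.1927, 0.0442]
tool_rot: [0.978, 0.208, 0.001, 0.0]
ft_force: [2.7, 4.8, -2.2]
gripper_width: 0.0294
grasp_force: 30.0
```

Emit:
send_rows(rows=[-0.0015, 0, 0, 0, 0, 0, -0.003, 0, 0, 0, 0, 0, -0.003, 0, 0, 0, 0, 0])

```text
time_s: 9.0
tcp_pos: [0.4782, -0.1929, 0.0443]
tool_rot: [0.978, 0.207, 0.002, 0.0]
ft_force: [4.3, 6.1, -3.2]
gripper_width: 0.0294
grasp_force: 30.0
```

```bash
python3 -c "
from h import *
st()"
```

```text
t 9.00 x 0.3584 y -0.3708 z 0.0443 Fx 6.38 Fy 3.83 Fz -3.22 w 0.0294 g 30.0
```

Emit:
send_rows(rows=[-0.001, 0, 0, 0, 0, 0, -0.001, 0, 0, 0, 0, 0, -0.001, 0, 0, 0, 0, 0])

```text
time_s: 9.3
tcp_pos: [0.478, -0.193, 0.0443]
tool_rot: [0.978, 0.207, 0.002, 0.0]
ft_force: [4.6, 7.3, -2.7]
gripper_width: 0.0294
grasp_force: 30.0
```

```bash
python3 -c "
from h import *
st()"
```

```text
t 9.30 x 0.3582 y -0.3708 z 0.0443 Fx 7.19 Fy 4.82 Fz -2.65 w 0.0294 g 30.0
```

Emit:
send_rows(rows=[0.006, 0, 0, 0, 0, 0, 0.012, 0, 0, 0, 0, 0, 0.018, 0, 0, 0, 0, 0, 0.024, 0, 0, 0, 0, 0, 0.024, 0, 0, 0, 0, 0, 0.024, 0, 0, 0, 0, 0])

```text
time_s: 9.9
tcp_pos: [0.4871, -0.1887, 0.0441]
tool_rot: [0.978, 0.208, 0.0, 0.0]
ft_force: [-1.2, 1.0, 0.2]
gripper_width: 0.0295
grasp_force: 30.0
```

```bash
python3 -c "
from h import *
st()"
```

```text
t 9.90 x 0.3682 y -0.3706 z 0.0441 Fx -0.67 Fy 1.39 Fz 0.19 w 0.0295 g 30.0
```

Emit:
send_rows(rows=[0, 0, 0, 0, 0, 0, 0, 0, 0, 0, 0, 0, 0, 0, 0, 0, 0, 0, 0, 0, 0, 0, 0, 0, 0, 0, 0, 0, 0, 0, 0, 0, 0, 0, 0, 0], hand=-1)

```text
time_s: 10.5
tcp_pos: [0.487, -0.1887, 0.0441]
tool_rot: [0.978, 0.208, 0.0, 0.0]
ft_force: [0.9, 0.4, 0.1]
gripper_width: 0.0739
grasp_force: 0.0
```

Emit:
send_rows(rows=[0, 0, -0.08, 0, 0, 0, 0, 0, -0.17, 0, 0, 0, 0, 0, -0.25, 0, 0, 0, 0, 0, -0.3, 0, 0, 0, 0, 0, -0.3, 0, 0, 0, 0, 0, -0.3, 0, 0, 0])

```text
time_s: 11.1
tcp_pos: [0.4867, -0.1885, 0.1939]
tool_rot: [0.978, 0.208, 0.0, 0.0]
ft_force: [-0.3, 0.6, -0.5]
gripper_width: 0.0941
grasp_force: 0.0
```

```bash
python3 -c "
from h import *
st();plan([.5698,-.1513,.15],-66)
cv2.imwrite('pics/w3.png',get_image('wrist')[:,:,::-1])"
```

```text
t 11.10 x 0.3679 y -0.3702 z 0.1939 Fx -0.04 Fy 0.67 Fz -0.51 w 0.0941 g 0.0
t 11.1 tcp [ 0.4867 -0.1885  0.1939] q [-0.503   0.203   1.6349  0.0001  1.3035  0.6493] F [-0.3047  0.5956 -0.5122] w 0.094056292736004
row [ 0.1822 -0.0004  0.0878] [ 0.0001 -0.0001 -0.0001]
```

View pics/w3.png

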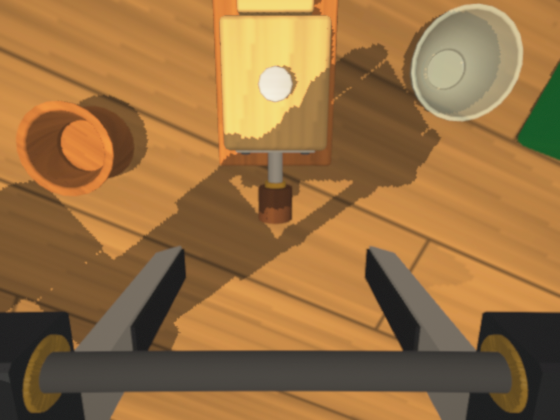

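The cap at (275,84) is centred on the tool line, and the knob is free. I'll close the fingers and move above the cap.

Emit:
send_rows(rows=[0.09, 0, 0, 0, 0, 0, 0.182, 0, 0, 0, 0, 0, 0.182, 0, 0.05, 0, 0, 0, 0.182, 0, 0.088, 0, 0, 0, 0.182, 0, 0.088, 0, 0, 0, 0.182, 0, 0.088, 0, 0, 0, 0.182, 0, 0.088, 0, 0, 0, 0.182, 0, 0.088, 0, 0, 0], hand=1)

```text
time_s: 11.95
tcp_pos: [0.5704, -0.152, 0.151]
tool_rot: [0.978, 0.208, 0.001, 0.0]
ft_force: [0.4, 0.1, 0.3]
gripper_width: 0.0331
grasp_force: 0.0
```

Emit:
send_rows(rows=[0, 0, 0.01, 0, 0, 0, 0, 0, 0.02, 0, 0, 0, 0, 0, 0.03, 0, 0, 0, 0, 0, 0.04, 0, 0, 0, 0, 0, 0.044, 0, 0, 0, 0, 0, 0.044, 0, 0, 0])

```text
time_s: 12.55
tcp_pos: [0.5697, -0.1515, 0.1275]
tool_rot: [0.978, 0.208, -0.0, -0.0]
ft_force: [0.3, 0.7, 0.8]
gripper_width: 0.0004
grasp_force: 0.0
```

```bash
python3 -c "
from h import *
st();plan([.5698,-.1513,.15],-66)
cv2.imwrite('pics/w4.png',get_image('wrist')[:,:,::-1])"
```

```text
t 12.55 x 0.4588 y -0.3701 z 0.1275 Fx 0.53 Fy 0.55 Fz 0.77 w 0.0004 g 0.0
t 12.55 tcp [ 0.5697 -0.1515  0.1275] q [-0.378   0.3502  1.5955  0.0001  1.1969  0.7742] F [0.2661 0.7171 0.7693] w 0.00036869062194924804
row [ 0.0003 -0.0003 -0.045 ] [-0.0003  0.0002 -0.0001]
```

View pics/w4.png

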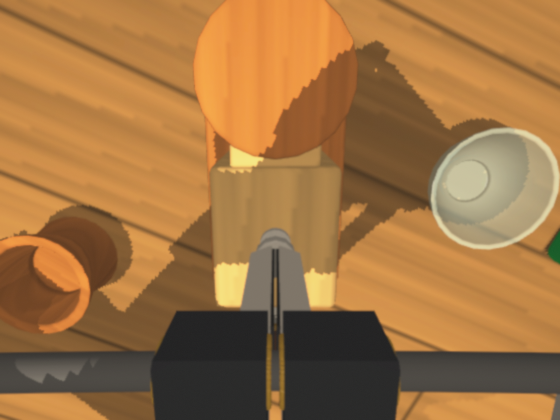

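The closed fingers sit over the cap. I'll press in small steps.

Emit:
send_rows(rows=[0, 0, 0.003, 0, 0, 0, 0, 0, 0.006, 0, 0, 0, 0, 0, 0.006, 0, 0, 0])

```text
time_s: 12.9
tcp_pos: [0.5703, -0.1517, 0.1253]
tool_rot: [0.978, 0.208, 0.0, 0.0]
ft_force: [0.6, -0.0, 0.2]
gripper_width: 0.0005
grasp_force: 0.4
```

Emit:
send_rows(rows=[0, 0, 0.002, 0, 0, 0, 0, 0, 0.004, 0, 0, 0, 0, 0, 0.004, 0, 0, 0])

```text
time_s: 13.2
tcp_pos: [0.5703, -0.1517, 0.1232]
tool_rot: [0.978, 0.208, 0.0, 0.0]
ft_force: [0.2, 0.3, 2.0]
gripper_width: 0.0001
grasp_force: 1.1
```

Emit:
send_rows(rows=[0, 0, 0.002, 0, 0, 0, 0, 0, 0.004, 0, 0, 0, 0, 0, 0.004, 0, 0, 0])

```text
time_s: 13.5
tcp_pos: [0.5703, -0.1517, 0.121]
tool_rot: [0.978, 0.208, 0.0, 0.0]
ft_force: [1.2, 0.0, 1.4]
gripper_width: 0.0005
grasp_force: 0.9
```

Emit:
send_rows(rows=[0, 0, 0.001, 0, 0, 0, 0, 0, 0.002, 0, 0, 0, 0, 0, 0.002, 0, 0, 0])

```text
time_s: 13.8
tcp_pos: [0.5703, -0.1517, 0.1201]
tool_rot: [0.978, 0.208, 0.0, 0.0]
ft_force: [1.0, -0.9, 2.2]
gripper_width: 0.0007
grasp_force: 1.0
```

Emit:
send_rows(rows=[0, 0, 0.002, 0, 0, 0, 0, 0, 0.004, 0, 0, 0, 0, 0, 0.004, 0, 0, 0])

```text
time_s: 14.1
tcp_pos: [0.5702, -0.1516, 0.1179]
tool_rot: [0.978, 0.208, 0.0, 0.0]
ft_force: [1.4, -1.0, 1.5]
gripper_width: 0.0001
grasp_force: 1.0
```

Emit:
send_rows(rows=[0, 0, 0.002, 0, 0, 0, 0, 0, 0.004, 0, 0, 0, 0, 0, 0.004, 0, 0, 0])

```text
time_s: 14.4
tcp_pos: [0.57, -0.1516, 0.1159]
tool_rot: [0.978, 0.208, -0.0, -0.0]
ft_force: [1.7, -1.2, 1.3]
gripper_width: 0.0003
grasp_force: 1.0
```

Emit:
send_rows(rows=[0, 0, 0.002, 0, 0, 0, 0, 0, 0.003, 0, 0, 0, 0, 0, 0.003, 0, 0, 0])

```text
time_s: 14.7
tcp_pos: [0.57, -0.1516, 0.1144]
tool_rot: [0.978, 0.208, -0.0, -0.0]
ft_force: [0.5, -1.3, 2.0]
gripper_width: 0.0007
grasp_force: 1.0
```

Emit:
send_rows(rows=[0, 0, 0.002, 0, 0, 0, 0, 0, 0.002, 0, 0, 0, 0, 0, 0.002, 0, 0, 0])

```text
time_s: 15.0
tcp_pos: [0.57, -0.1516, 0.1142]
tool_rot: [0.978, 0.208, 0.0, 0.0]
ft_force: [-0.1, 0.1, 5.8]
gripper_width: 0.0004
grasp_force: 2.9
```

Emit:
send_rows(rows=[0, 0, 0.001, 0, 0, 0, 0, 0, 0.001, 0, 0, 0, 0, 0, 0.001, 0, 0, 0])

```text
time_s: 15.3
tcp_pos: [0.57, -0.1516, 0.1142]
tool_rot: [0.978, 0.208, 0.0, 0.0]
ft_force: [-0.5, -0.1, 8.7]
gripper_width: 0.0001
grasp_force: 4.1
```

The plunger has bottomed at 114 mm, so it is fully down. I'll lift off.

Emit:
send_rows(rows=[0, 0, -0.02, 0, 0, 0, 0, 0, -0.08, 0, 0, 0, 0, 0, -0.16, 0, 0, 0, 0, 0, -0.2, 0, 0, 0, 0, 0, -0.2, 0, 0, 0, -0.16, 0, -0.2, 0, 0, 0, -0.16, 0, -0.2, 0, 0, 0, -0.16, 0, -0.2, 0, 0, 0])

```text
time_s: 16.1
tcp_pos: [0.4922, -0.1841, 0.2113]
tool_rot: [0.978, 0.207, -0.003, -0.002]
ft_force: [0.7, -0.1, -0.6]
gripper_width: 0.0004
grasp_force: 0.0
```

```bash
python3 -c "
from h import *
st()
cv2.imwrite('pics/w5.png',get_image('wrist')[:,:,::-1])"
```

```text
t 16.10 x 0.3748 y -0.3684 z 0.2113 Fx 0.65 Fy -0.37 Fz -0.59 w 0.0004 g 0.0
```

View pics/w5.png

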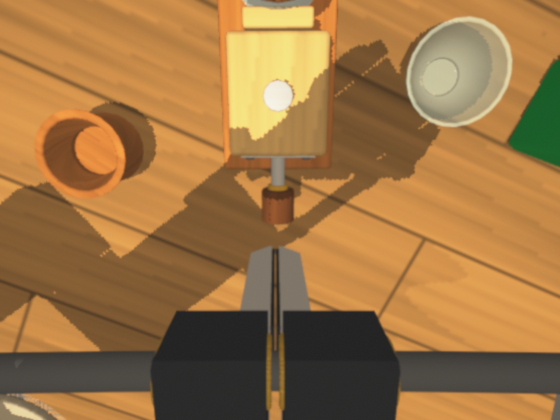

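The cap at (278,95) is down close to the block, the bystanders look unmoved, and the arm is clear. I'm handing in.

```bash
python3 -c "
from station import close_job
print(close_job())"
```

```text
the job is handed in; nothing more can be done
None
```

I felt the shaft against both stops (about 16 mm of travel, at about 7 N on the wrist each way), set it at the midpoint, pressed the plunger down until it bottomed at 114 mm, and let go; the job was handed in at about 16 s, and no verdict came back.

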